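# Put the T-wrench away and shut the bench cabinet

### The job

The batch is done: put the T-handle wrench back in its drawer, laid flat (not dropped) in the wide front bay of the bench cabinet's lower drawer, and push both of the cabinet's open drawers fully home until they click into their catches, without slamming them. Leave the pots and the carton as they stand.

Things in the scene. Friction and masses are not known exactly. Their poses are not given: they have to be found in the camera images.
- cabinet: Grey sheet-steel two-drawer bench cabinet fixed to the bench, 280 mm wide, 300 mm deep, top at 128 mm. Origin: on the bench under the middle of its front edge. x points horizontally from the front into the cabinet (the way the drawers shut), y to the left along the front, z up. Its position and heading on the bench vary.
- top_drawer (a joint): Opening of the shallow upper drawer, m: 0 home, at most 0.140. Starts 0.05 to 0.13 open, covering part of the lower one. Slides along the cabinet's x with about 1 N of friction, stays where left. A sprung ball catch resists with about 6 N from 14 to 6 mm short of home, then draws it in with a click and holds it. Not pushed over the catch, it stays 5 mm or more open.
- top_drawer_pull (a point): Middle of the leading edge of the upper drawer's pull: a 4 mm thick, 110 mm wide steel lip along the top edge of the drawer front, 120 mm above the bench, 22 mm out from the cabinet's front edge when home. The flat front panel (8 mm thick, 276 mm wide, 81 to 122 mm above the bench) lies 14 mm behind this point. Moves with the drawer.
- low_drawer (a joint): How far the deep lower drawer stands open, in m: 0 home, at most 0.175; it starts 0.145 to 0.175 open. Same slide, friction and catch as the upper one.
- low_drawer_pull (a point): Middle of the leading edge of the lower drawer's pull, the same lip, 76 mm above the bench; its front panel (11 to 78 mm above the bench) lies 14 mm behind this point. Moves with the drawer.
- tool_bay (a point): Centre of the floor of the lower drawer's wide front bay, 19 mm above the bench, 64 mm behind the drawer front's back; axes as the cabinet's. Bay: 128 mm along x (drawer front to cross divider), 178 mm along y. Wall heights above its floor: front 59, right side 51, divider behind and partition on the left 40 mm (left of it a narrow bay with three sockets). Covered while the upper drawer is open.
- wrench: Bare steel T-handle socket wrench, 150 mm long, lying flat on the bench. Origin on the shaft's axis, 7 mm above the surface it lies on. x runs along the shaft towards the socket: the cross handle (14 mm thick, 90 mm long along y) is centred at x = -61 mm, the shaft is 10 mm thick, the socket end (14 mm thick) reaches from x = 52 to 82 mm. z up. 0.2 kg, varying.
- wrench_grip (a point): The wrench's balance point, on its shaft's axis, at x = -19 mm from its origin; grip here across the shaft (10 mm). Axes as the wrench's.
- pot_stack: Stack of four nested black cast pots, 95 mm across, 116 mm over the two lugs (along its x), 123 mm tall; loose bystander. Origin at the centre of its foot.
- lidded_pot: One black cast pot with its lid on, 95 mm across, 116 mm over the two lugs (along its x), 78 mm tall to the top of the knob; loose bystander. Origin at the centre of its foot.
- carton: Closed cardboard carton, 100 by 130 by 60 mm tall, standing loose on top of the cabinet; bystander. Origin at the centre of its underside.
Things that resemble listed ones, but are neither listed nor needed, are in the scene too. Of the things that look like the wrench, the middle-sized one is meant.

How it is judged:
At the end, for the whole second after the job is handed in: Both drawers are home in their catches (each less than 3 mm open) and the wrench lies still and flat (within 0.1 rad, its axis less than 14 mm above the floor) on the floor of the lower drawer's wide front bay (value of joint each of top_drawer, low_drawer below 0.003 m and x of wrench in the frame of tool_bay between -0.06 and 0.06 m and y of wrench in the frame of tool_bay between -0.08 and 0.08 m and z of wrench in the frame of tool_bay between 0 and 0.014 m and angle between the z axis of wrench and the z axis of tool_bay, either way round below 0.1 rad and linear speed of wrench below 0.02 m/s); the robot touches nothing.
It fails at once if a drawer is slammed (moves in faster than 0.5 m/s) (velocity of joint any of top_drawer, low_drawer below -0.5 m/s).
It fails at once if the wrench is dropped into the drawer (faster than 0.9 m/s in or just above the bay) (z of wrench in the frame of tool_bay between -0.01 and 0.06 m and x of wrench in the frame of tool_bay between -0.064 and 0.064 m and y of wrench in the frame of tool_bay between -0.09 and 0.15 m and linear speed of wrench above 0.9 m/s).
It fails at once if the pots or the carton are moved by more than 20 mm or knocked over (distance of any of pot_stack, lidded_pot, carton from where it was at the start of the episode above 0.02 m or angle between any of pot_stack, lidded_pot, carton's own z axis and vertical above 0.3 rad).
It also fails if it takes over 72 s, if anything falls off the work surface, if the arm or the gripper's body presses on something with over 40 N, if the wrist force passes 120 N, or if a joint passes its speed limit or range.

### The arm

A 7-joint arm with a two-finger parallel gripper is mounted at the origin on the work surface. World frame = base frame: x ahead of the robot, y to its left, z up, the work surface at z = 0. Lengths are in m, angles in rad, forces in N, time in s.
With the tool pointing down it reaches from about 0.4 to 0.75 m from the base axis. Payload 19.5 kg.
Tool frame: the origin (TCP) lies midway between the tips of the shut fingers; the grasp point (between the pads) lies 19 mm behind it; z points along the fingers, y is the line along which they close (so a half turn about z gives the same grasp; the last joint's range is limited). The gripper opens to 85 mm and grips with 20 to 120 N. Pads are 22 mm wide; open, the fingers measure 114 mm over their backs; the gripper's body (76 mm by 85 mm) begins 54 mm behind the grasp point. The pads swing forward as they close: fully open they stand 13 mm farther back than shut.
Start: joints at [1.3, 0.707, -0.028, 1.485, 0.022, 0.951, -0.075], TCP at [0.13, -0.56, 0.231] pointing down, gripper open.
Joint ranges: [-2.71, 2.71], [-0.32, 2.16], [-1.57, 1.52], [0, 2.45], [-1.46, 4.6], [0, 2.02], [-2.83, 2.83]. Speed limits (rad/s): [1.89, 1.89, 2.57, 2.57, 3.01, 3.01, 3.01].

### API

Orientations are given as a unit quaternion [w, x, y, z].
In Python, from rig import robot, optics gives the robot as it stands.
- The arm moves only by the tool jog_arm, never from a script. Its argument "targets" is a list of rows, each an object with "fingers": the finger opening in mm, from 0 to 85.4; "linear": the shift along the tool's x, y, z each as a share of 0.12 m, from -1 to 1, a list of three; "rotation": the turn, a rotation vector about the tool's x, y, z each as a share of 2 rad, from -1 to 1, a list of three. In form: [{"fingers": fingers, "linear": [tx, ty, tz], "rotation": [ax, ay, az]}, ...]. A call has 1 to 10 rows; each row is the pose to reach, as a shift and turn from the pose commanded when the call began, along the tool's axes at that moment; what a row does not reach only later rows make up. A row lasts 1/10 s, in which the tool goes at most 50 mm and 8.59 degrees, less where a joint would pass 70% of its speed; a pose out of reach is approached as far as the arm can. A call with a number of a shift or a turn outside -1 to 1 is refused whole. A call with a gripper value outside its range is refused whole. The fingers move at their own pace and stop on an object; "force" is the grip in N (left out, the last holds). Time passes only in rows, so rows that repeat a pose let the fingers close. It gives the time, the measured TCP pose, the force, the opening and the grip force at its end, in the units of the state.
- robot.sense(): the state, without advancing time (a new reading comes with each control period).
- optics.camera(name): name is "scene" or "top" or "wrist"; returns a dict with "color" (384x512x3 uint8, red, green, blue), "K" (3x3 intrinsics, pixels), "xyz" and "orientation" of the camera in the world; the wrist camera has in their place "mount" (4x4, takes a point from camera to tool coordinates, whose origin is the TCP and whose axes are the flange's). Camera axes: x right, y down, z forward; pixel columns grow to the right and rows downward; lengths in m; the calibration is good to about 2 mm. The wrist camera is an equidistant fisheye: a pixel r from the principal point sees the ray r / f radians off the axis. A picture is of the moment at which its call begins: read the wrist's pose just before it. There is no depth.
- robot.hand_in(): hands the job in; it is judged then, once.
Trained networks look in a picture, given as the dict that the camera call returned (one of the last four; its "shot" number tells which), for a name from the list of things; names that differ only in an ending like _2 or _b are one class to them, and where a whole thing is asked for, a point or a joint stands for the part that bears it (a point fixed in the world has none). Each returns a list of dicts, best first, with "conf" (0 to 1); they miss things now and then, are a little off and sometimes report something else, mostly with a low value. They report only what shows in the picture. A call takes as long as a camera call. They do not tell look-alikes from the thing itself.
- optics.cut_out(picture, name): "pixels" (384x512 bool, what is visible of it) and "box" ([left, top, right, bottom] in pixels, round what is visible of it).
The state is a dict: "time_s": time; "q": joint angles; "qd": joint speeds; "joint_torque": joint torques, N m; "eef_pos": TCP position; "tcp_rot": TCP orientation; "contact_force": force on the tool from outside, world axes, zero at the start; "moment": the same for the moment, N m; "opening": opening from 0.0 (shut) to 1.0 (fully open); "gripper_force": force on a finger pad.
Only numpy, scipy, OpenCV 4.12 (cv2) and the standard library are available. Lean on these libraries where they do the work, as an engineer would, in place of code of your own. Each camera call takes 0.05 s, during which the arm holds its last target. There are 200 camera calls.

## Working session

There is one attempt and no reset: what is moved stays moved. The work goes in short steps, Python scripts to look and compute and a tool call to move; the robot and the scene stay as the last step left them, time stands still between calls to the robot, and variables do not carry over. Pictures are saved under pics/ and viewed, at most 12 in all, crops included, and the job is handed in when it is done.

Besides the shell and the picture viewer there is one more tool, called after "Call:" as name([rows], argument=value, ...), one row to a line, values as JSON. jog_arm: Moves the arm, as the interface text tells. Its arguments: {"type":"object","properties":{"targets":{"type":"array","items":{"type":"object","properties":{"fingers":{"type":"number"},"linear":{"type":"array","items":{"type":"number"}},"rotation":{"type":"array","items":{"type":"number"}}}}},"force":{"type":"number"}},"required":["targets"]}

```bash
ls; mkdir -p pics
cat > h.py <<'E'
import numpy as np, cv2
from rig import robot, optics
from scipy.spatial.transform import Rotation as R
def rot(q): return R.from_quat([q[1],q[2],q[3],q[0]]).as_matrix()
def ray(p,uv):
    K=p["K"]; d=np.array([(uv[0]-K[0][2])/K[0][0],(uv[1]-K[1][2])/K[1][1],1.])
    return np.array(p["xyz"]),rot(p["orientation"])@d
def onz(p,uv,z):
    o,d=ray(p,uv); return o+d*(z-o[2])/d[2]
def proj(p,X):
    c=rot(p["orientation"]).T@(np.asarray(X,float)-np.array(p["xyz"])); K=np.array(p["K"]); x=K@c; return x[:2]/x[2]
def save(n,img): cv2.imwrite("pics/"+n,cv2.cvtColor(np.ascontiguousarray(img),cv2.COLOR_RGB2BGR))
E
python3 - <<'E'
from h import *
s=robot.sense(); print(s)
t=optics.camera("top"); c=optics.camera("scene")
for n,p in (("top",t),("scene",c)):
    save(n+"0.png",cv2.resize(p["color"],(800,600),interpolation=cv2.INTER_CUBIC))
    print(n,p["xyz"],p["orientation"],p["K"])
    for o in ["wrench","cabinet","top_drawer","low_drawer","pot_stack","lidded_pot","carton"]:
        print(o,[(round(d["conf"],2),np.round(d["box"]).tolist()) for d in optics.cut_out(p,o)])
E
```

```text
pics
{'time_s': 0.0, 'q': array([ 1.30029047,  0.70708886, -0.02761183,  1.48497288,  0.02202521,
        0.95091975, -0.07552171]), 'qd': array([-4.84640561e-05,  2.63113409e-04,  1.09286015e-04,  1.62644793e-03,
       -1.79465251e-04,  1.25467889e-03,  1.54077635e-03]), 'joint_torque': array([-1.87897429e-03, -8.83221817e+01,  1.23424731e+00, -2.36167485e+01,
        1.68097357e-02,  6.54475982e-03,  7.60554235e-05]), 'eef_pos': array([ 0.13035039, -0.55976531,  0.23084179]), 'tcp_rot': array([-5.35139427e-04,  9.93463620e-01,  1.14147889e-01, -9.11907692e-05]), 'contact_force': array([ 1.05373283, -0.41411637, -0.99823939]), 'moment': array([ 0.01990799, -0.0140758 , -0.0193037 ]), 'gripper_force': 0.0, 'opening': 0.9965018844334048}
top [ 0.42792881 -0.11771645  1.55103087] [ 0.02337546 -0.70006995  0.71284697 -0.03471092] [[483.99133688   0.         252.21379521]
 [  0.         483.99133688 192.36626727]
 [  0.           0.           1.        ]]
wrench [(0.7, [376.0, 143.0, 420.0, 214.0]), (0.69, [325.0, 251.0, 362.0, 277.0]), (0.66, [316.0, 210.0, 361.0, 234.0])]
cabinet []
t
[... 250 characters left out ...]
 0.48027686 -1.27130646  1.27406807] [-0.37374664  0.92681273 -0.03574301  0.00735189] [[447.39970249   0.         257.21856206]
 [  0.         447.39970249 186.09315127]
 [  0.           0.           1.        ]]
wrench [(0.8, [246.0, 292.0, 321.0, 338.0]), (0.67, [221.0, 245.0, 249.0, 288.0]), (0.65, [186.0, 257.0, 210.0, 284.0])]
cabinet [(0.62, [232.0, 142.0, 307.0, 187.0]), (0.34, [241.0, 121.0, 310.0, 160.0])]
top_drawer [(0.56, [242.0, 117.0, 309.0, 160.0])]
low_drawer [(0.87, [230.0, 140.0, 307.0, 187.0])]
pot_stack [(0.59, [274.0, 184.0, 302.0, 230.0])]
lidded_pot [(0.7, [206.0, 197.0, 237.0, 225.0]), (0.63, [232.0, 140.0, 308.0, 190.0])]
carton [(0.78, [288.0, 94.0, 322.0, 128.0])]
```

View pics/top0.png

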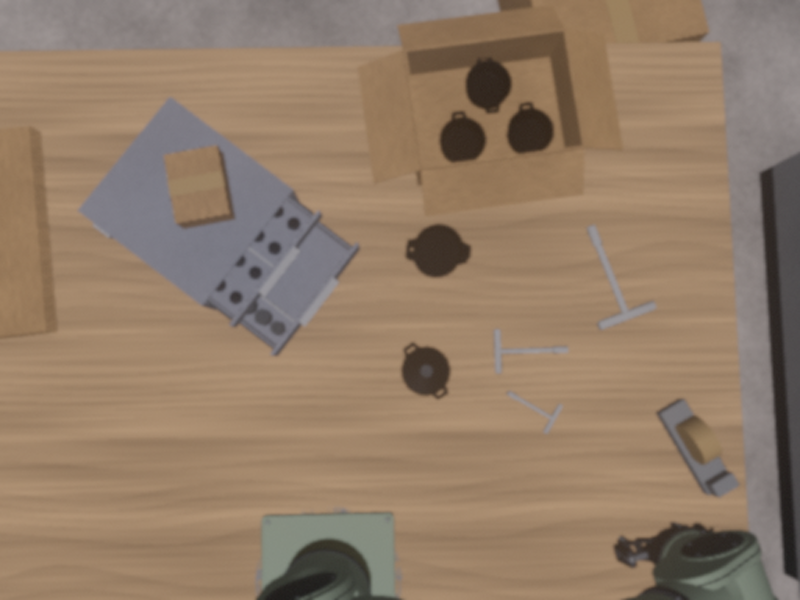

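View pics/scene0.png

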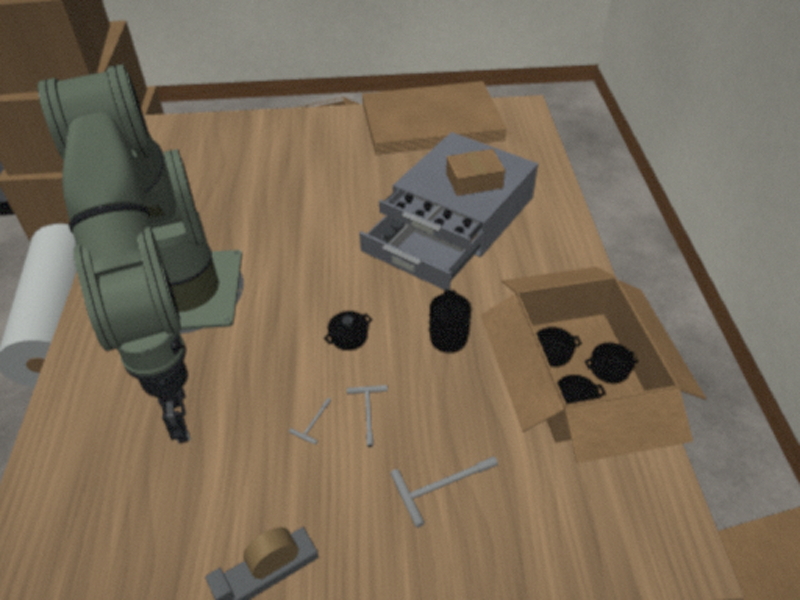

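The top picture (800x600 view) shows three wrench look-alikes: a large one at (615,275), a middle one at (530,350) and a small one at (535,412). By the description the middle one is meant. The cabinet is at about (215,225) with both drawers open, the lower drawer's front running from (357,248) to (275,353). The pots stand at (438,250) and (426,370). Next I check the choice and the cabinet in one close crop.

Run:
```python
from h import *
t=optics.camera("top")
a=cv2.resize(t["color"][55:235,45:237],None,fx=3,fy=3,interpolation=cv2.INTER_CUBIC)
b=cv2.resize(t["color"][195:285,305:375],None,fx=3,fy=3,interpolation=cv2.INTER_CUBIC)
im=np.zeros((540,800,3),np.uint8); im[:a.shape[0],:a.shape[1]]=a; im[:b.shape[0],580:580+b.shape[1]]=b
save("crop1.png",im)
for d in optics.cut_out(t,"wrench"):
    v,u=np.nonzero(d["pixels"]); P=np.array([onz(t,x,0.007)[:2] for x in zip(u,v)])
    r=cv2.minAreaRect((P*1000).astype(np.float32)); print(r, len(P), P.mean(0))
```

```text
((342.5959167480469, -429.3995666503906), (111.1127700805664, 58.60663986206055), 43.81746292114258) 149 [ 0.32803164 -0.43330423]
((454.8435974121094, -419.46368408203125), (89.86087036132812, 151.1800994873047), 4.048988342285156) 308 [ 0.45166476 -0.38886286]
```

View pics/crop1.png

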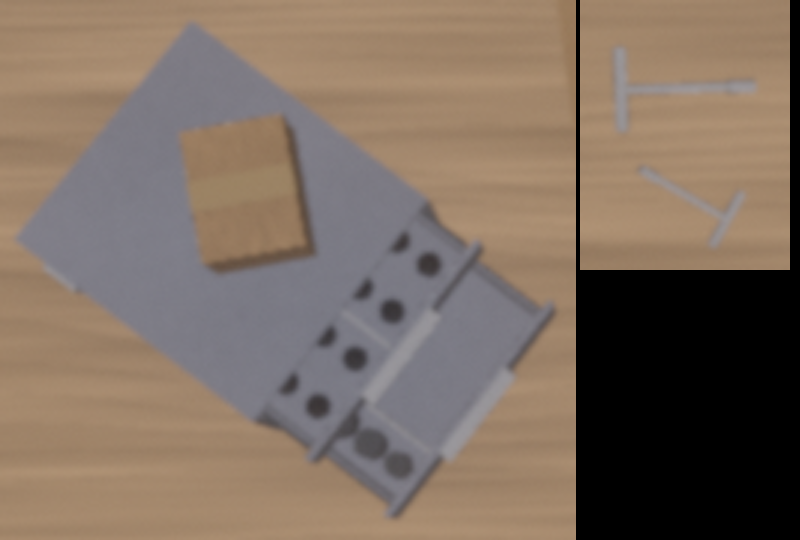

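The middle-sized wrench measures 151 x 90 mm, matching the description. It lies at crop (690,88) with its socket to the right. In the crop, the lower drawer's bay shows at (455,340). Now I fit the cabinet.

```bash
cat > fit.py <<'E'
from h import *
from scipy.optimize import least_squares
def fit(t,obs):
    def X(p,l,k):
        o={'c':0,'t':p[3],'l':p[4]}[k]; c,s=np.cos(p[2]),np.sin(p[2])
        x=l[0]-o; return [p[0]+c*x-s*l[1],p[1]+s*x+c*l[1],l[2]]
    f=lambda p:np.concatenate([proj(t,X(p,l,k))-uv for k,l,uv in obs])
    r=least_squares(f,[.6,.1,.6,.08,.15],loss='soft_l1'); return r.x,r.fun.reshape(-1,2)
E
python3 - <<'E'
from fit import *
t=optics.camera("top")
cr=lambda u,v:np.array([u/3+45-.33,v/3+55-.33])
W=.14
obs=[('c',[.3,-W,.128],cr(192,22)),('c',[.3,W,.128],cr(18,238)),('c',[0,-W,.128],cr(428,205)),('c',[0,W,.128],cr(258,420)),
('t',[-.008,-.138,.122],cr(482,247)),('t',[-.008,.138,.122],cr(315,461)),
('l',[-.008,-.138,.078],cr(555,308)),('l',[-.008,.138,.078],cr(393,518)),
('t',[-.022,-.055,.122],cr(440,313)),('t',[-.022,.055,.122],cr(371,402)),
('l',[-.022,-.055,.078],cr(515,374)),('l',[-.022,.055,.078],cr(448,460))]
p,r=fit(t,obs); print(p,np.degrees(p[2]));print(np.round(r,1).tolist())
ds=optics.cut_out(t,"wrench"); s=optics.camera("scene")
print([d["box"] for d in ds])
for P in (t,s):
  for d in optics.cut_out(P,"wrench"):
    v,u=np.nonzero(d["pixels"]); Q=np.array([onz(P,x,0.007)[:2] for x in zip(u,v)])
    r=cv2.minAreaRect((Q*1000).astype(np.float32)); print(np.round(r[0]),np.round(r[1]),r[2],Q.mean(0))
for k in ["pot_stack","lidded_pot"]:
    for d in optics.cut_out(t,k)[:1]:
        b=d["box"]; print(k,onz(t,[(b[0]+b[2])/2,(b[1]+b[3])/2],.07))
# gray-threshold refine of wrench in crop
sub=t["color"][195:245,305:375].astype(int); m=(sub[...,0]-sub[...,2])<25
v,u=np.nonzero(m); Q=np.array([onz(t,(a+305,b+195),0.01)[:2] for a,b in zip(u,v)])
r=cv2.minAreaRect((Q*1000).astype(np.float32)); print(len(Q),r)
lo=Q[:,1].max()-.025
S=Q[(Q[:,1]<lo)&(Q[:,1]>Q[:,1].min()+.03)]; print(np.polyfit(S[:,1],S[:,0],1),Q.min(0),Q.max(0))
E
```

```text
[0.65104739 0.13147411 0.90288962 0.05601078 0.14659244] 51.731764436839605
[[0.6, -0.5], [-0.6, 0.6], [1.0, -1.8], [-0.9, 1.1], [-0.2, -2.0], [-1.9, 0.2], [-0.0, -1.8], [-1.4, -0.0], [0.4, 0.7], [0.6, 0.4], [0.5, 0.4], [0.7, 0.3]]
[[316.5, 214.4, 362.1, 235.9], [376.5, 144.3, 420.8, 214.0], [322.6, 250.0, 361.2, 277.3], [131.0, 124.4, 206.2, 207.7]]
[ 445. -419.] [141.  76.] 88.29576873779297 [ 0.44650721 -0.37253955]
[ 586. -571.] [213. 121.] 35.024993896484375 [ 0.57413859 -0.59734616]
[ 342. -431.] [113.  63.] 42.58396911621094 [ 0.32344217 -0.43768897]
[643. 119.] [ 91. 294.] 52.32175064086914 [0.64273355 0.12079243]
[ 589. -566.] [216. 123.] 34.96630096435547 [ 0.57571346 -0.5953031 ]
[ 468. -410.] [ 79. 152.] 15.695206642150879 [ 0.45253026 -0.39848762]
[ 326. -416.] [109.  60.] 73.61090087890625 [ 0.32745749 -0.4346048 ]
pot_stack [ 0.43931244 -0.40584724  0.07      ]
lidded_pot [ 0.41137266 -0.1980983   0.07      ]
248 ((447.16619873046875, -420.01043701171875), (150.1633758544922, 85.8033447265625), 88.96622467041016)
[0.0024536  0.45001352] [ 0.40546503 -0.49516322] [ 0.49140888 -0.34514007]
```

```bash
cat >> h.py <<'E'
def plan(pos,yaw_deg,n=None,P=None,Q=None):
    """print calls (shares) from the present pose to pos, tool down with tool x at yaw"""
    s=robot.sense(); p=np.array(s["eef_pos"]) if P is None else np.array(P); M=rot(s["tcp_rot"])
    if Q is not None: M=down(Q)
    T=down(yaw_deg); first=True
    print("t",round(s["time_s"],2),"at",np.round(p,4),"yaw",round(np.degrees(np.arctan2(M[1,0],M[0,0])),1),"F",np.round(s["contact_force"],1),"open",round(s["opening"]*85.4,1))
    while first or np.linalg.norm(pos-p)>1e-4:
        rv=R.from_matrix(M.T@T).as_rotvec()
        d=M.T@(np.array(pos)-p); k=min(1,.1199/np.abs(d).max()) if np.abs(d).max()>0 else 1
        print("lin",np.round(d*k/.12,3).tolist(),"rot",np.round(rv/2,3).tolist())
        p=p+M@d*k; M=T; first=False
def down(y):
    y=np.radians(y); c,s=np.cos(y),np.sin(y)
    return np.array([[c,s,0],[s,-c,0],[0,0,-1]])
E
python3 - <<'E'
from h import *
t=optics.camera("top")
print("stack",onz(t,(280.5,160.5),.123),"lid",onz(t,(272,237),.05))
plan([.45,-.40,.22],51.7)
plan([.586,.049,.17],51.7,P=[.45,-.4,.22],Q=51.7)
E
```

```text
stack [ 0.63912183 -0.22779785  0.123     ] lid [ 0.41187454 -0.20151993  0.05      ]
t 1.3 at [ 0.1304 -0.56    0.2313] yaw 13.1 F [ 0.1 -0.   0.4] open 85.2
lin [0.999, -0.24, 0.032] rot [-0.0, -0.0, -0.337]
lin [0.999, 0.468, 0.035] rot [0.0, 0.0, 0.0]
lin [0.767, 0.36, 0.027] rot [0.0, 0.0, 0.0]
t 1.3 at [ 0.45 -0.4   0.22] yaw 51.7 F [ 0.1 -0.   0.4] open 85.2
lin [0.999, -0.393, 0.114] rot [0.0, 0.0, 0.0]
lin [0.999, -0.393, 0.114] rot [0.0, 0.0, 0.0]
lin [0.999, -0.393, 0.114] rot [0.0, 0.0, 0.0]
lin [0.641, -0.252, 0.073] rot [0.0, 0.0, 0.0]
```

Call:
jog_arm([
  {"fingers":0,"linear":[1,-0.24,0.03],"rotation":[0,0,-0.337]},
  {"fingers":0,"linear":[1,-0.24,0.03],"rotation":[0,0,-0.337]},
  {"fingers":0,"linear":[1,-0.24,0.03],"rotation":[0,0,-0.337]},
  {"fingers":0,"linear":[1,-0.24,0.03],"rotation":[0,0,-0.337]},
  {"fingers":0,"linear":[1,-0.24,0.03],"rotation":[0,0,-0.337]},
  {"fingers":0,"linear":[1,-0.24,0.03],"rotation":[0,0,-0.337]},
])

```text
time_s: 1.9
eef_pos: [0.2407, -0.5048, 0.2277]
tcp_rot: [-0.0, 0.9, 0.437, 0.0]
contact_force: [-0.0, 0.1, -1.2]
opening: 0.003
gripper_force: 0.0
```

Call:
jog_arm([
  {"fingers":0,"linear":[1,0.47,0.03],"rotation":[0,0,0]},
  {"fingers":0,"linear":[1,0.47,0.03],"rotation":[0,0,0]},
  {"fingers":0,"linear":[1,0.47,0.03],"rotation":[0,0,0]},
  {"fingers":0,"linear":[1,0.47,0.03],"rotation":[0,0,0]},
])

```text
time_s: 2.3
eef_pos: [0.3636, -0.4426, 0.2239]
tcp_rot: [-0.0, 0.899, 0.438, 0.001]
contact_force: [-0.7, -0.0, -0.0]
opening: -0.004
gripper_force: 0.0
```

Call:
jog_arm([
  {"fingers":0,"linear":[0.77,0.36,0.03],"rotation":[0,0,0]},
  {"fingers":0,"linear":[0.77,0.36,0.03],"rotation":[0,0,0]},
  {"fingers":0,"linear":[0.77,0.36,0.03],"rotation":[0,0,0]},
  {"fingers":0,"linear":[0.77,0.36,0.03],"rotation":[0,0,0]},
  {"fingers":0,"linear":[0.77,0.36,0.03],"rotation":[0,0,0]},
  {"fingers":0,"linear":[0.77,0.36,0.03],"rotation":[0,0,0]},
])

```text
time_s: 2.9
eef_pos: [0.4493, -0.4007, 0.2206]
tcp_rot: [0.0, 0.9, 0.435, -0.0]
contact_force: [0.8, 0.3, 0.0]
opening: 0.002
gripper_force: 0.0
```

```bash
cat >> h.py <<'E'
def wmeta():
    s=robot.sense(); w=optics.camera("wrist"); A=np.eye(4); A[:3,:3]=rot(s["tcp_rot"]); A[:3,3]=s["eef_pos"]
    w["C"]=A@np.array(w["mount"]); return w
def wonz(w,uv,z):
    K=np.array(w["K"]); a=np.array([uv[0]-K[0,2],uv[1]-K[1,2]]); r=np.hypot(*a); th=r/K[0,0]
    d=np.append(np.sin(th)*a/max(r,1e-9),np.cos(th)); d=w["C"][:3,:3]@d; o=w["C"][:3,3]
    return o+d*(z-o[2])/d[2]
E
python3 - <<'E'
from h import *
w=wmeta(); print(np.array(w["mount"]).round(3).tolist())
save("wrist1.png",cv2.resize(w["color"],(800,600),interpolation=cv2.INTER_CUBIC))
for d in optics.cut_out(w,"wrench"):
    v,u=np.nonzero(d["pixels"]); Q=np.array([wonz(w,x,0.007)[:2] for x in zip(u,v)])
    r=cv2.minAreaRect((Q*1000).astype(np.float32)); print(d["box"],d["conf"],np.round(r[0]),np.round(r[1]),r[2],len(Q))
plan([.586,.049,.17],51.7)
E
```

```text
[[0.001, -0.948, -0.317, 0.081], [1.0, 0.001, 0.001, 0.0], [-0.001, -0.317, 0.948, -0.143], [0.0, 0.0, 0.0, 1.0]]
[195.7, 98.2, 300.9, 215.7] 0.94 [ 452. -420.] [ 91. 154.] 2.800685167312622 1833
[350.0, 130.1, 463.9, 265.7] 0.93 [ 586. -573.] [219. 131.] 36.1133918762207 2168
[179.0, 174.2, 224.1, 255.0] 0.86 [ 344. -428.] [116.  64.] 43.24453353881836 765
t 3.0 at [ 0.4497 -0.4004  0.2207] yaw 51.6 F [ 0.6 -0.3 -0.2] open 0.2
lin [0.999, -0.394, 0.116] rot [0.0, 0.0, -0.001]
lin [0.999, -0.392, 0.116] rot [0.0, 0.0, 0.0]
lin [0.999, -0.392, 0.116] rot [0.0, 0.0, 0.0]
lin [0.645, -0.253, 0.075] rot [0.0, 0.0, 0.0]
```

View pics/wrist1.png

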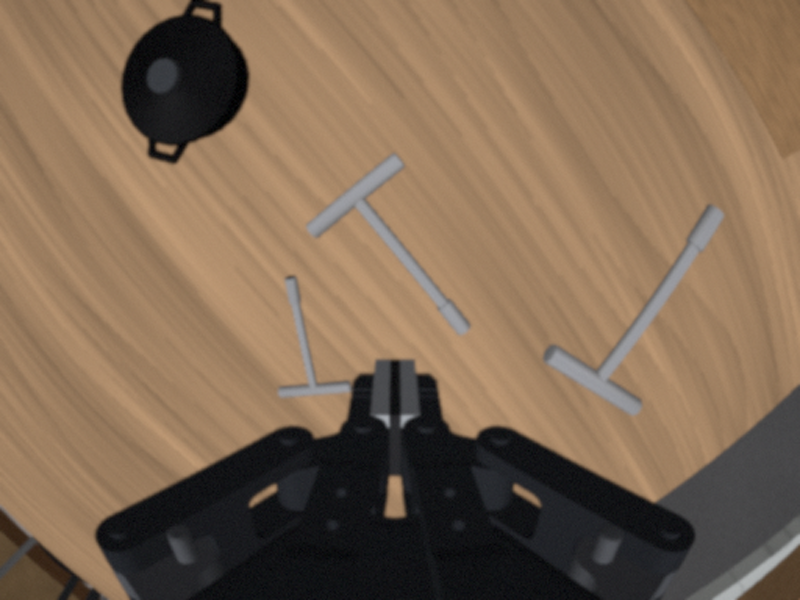

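The wrist picture shows the middle wrench with its handle at (355,195) and socket at (455,318), the small one at (315,340) and the large one at (650,310); the fingers are clear. On to the upper drawer.

Call:
jog_arm([
  {"fingers":0,"linear":[1,-0.39,0.1],"rotation":[0,0,0]},
  {"fingers":0,"linear":[1,-0.39,0.1],"rotation":[0,0,0]},
  {"fingers":0,"linear":[1,-0.39,0.1],"rotation":[0,0,0]},
  {"fingers":0,"linear":[1,-0.39,0.1],"rotation":[0,0,0]},
])

```text
time_s: 3.4
eef_pos: [0.4893, -0.2727, 0.2086]
tcp_rot: [-0.001, 0.899, 0.438, 0.001]
contact_force: [-0.9, 0.2, -0.3]
opening: -0.0
gripper_force: 0.0
```

Call:
jog_arm([
  {"fingers":0,"linear":[1,-0.39,0.1],"rotation":[0,0,0]},
  {"fingers":0,"linear":[1,-0.39,0.1],"rotation":[0,0,0]},
  {"fingers":0,"linear":[1,-0.39,0.1],"rotation":[0,0,0]},
  {"fingers":0,"linear":[1,-0.39,0.1],"rotation":[0,0,0]},
])

```text
time_s: 3.8
eef_pos: [0.5266, -0.1501, 0.1964]
tcp_rot: [-0.001, 0.899, 0.438, 0.001]
contact_force: [0.0, -0.7, -0.5]
opening: -0.003
gripper_force: 0.0
```

Call:
jog_arm([
  {"fingers":0,"linear":[1,-0.39,0],"rotation":[0,0,0]},
  {"fingers":0,"linear":[1,-0.39,0],"rotation":[0,0,0]},
  {"fingers":0,"linear":[1,-0.39,0],"rotation":[0,0,0]},
  {"fingers":0,"linear":[1,-0.39,0],"rotation":[0,0,0]},
  {"fingers":0,"linear":[1,-0.39,0],"rotation":[0,0,0]},
  {"fingers":0,"linear":[1,-0.39,0],"rotation":[0,0,0]},
])

```text
time_s: 4.4
eef_pos: [0.5631, -0.0324, 0.1966]
tcp_rot: [0.0, 0.9, 0.435, -0.0]
contact_force: [0.5, -0.4, -0.5]
opening: 0.001
gripper_force: 0.0
```

Run:
```python
from h import *
w=wmeta(); np.save("w2C.npy",w["C"]); np.save("w2K.npy",w["K"])
save("wrist2.png",cv2.resize(w["color"],(800,600),interpolation=cv2.INTER_CUBIC))
plan([.586,.049,.1],51.7)
```

```text
t 4.45 at [ 0.5631 -0.0321  0.1966] yaw 51.6 F [-0.9 -0.5  0.2] open 0.2
lin [0.649, -0.271, 0.805] rot [0.0, 0.0, -0.001]
```

View pics/wrist2.png

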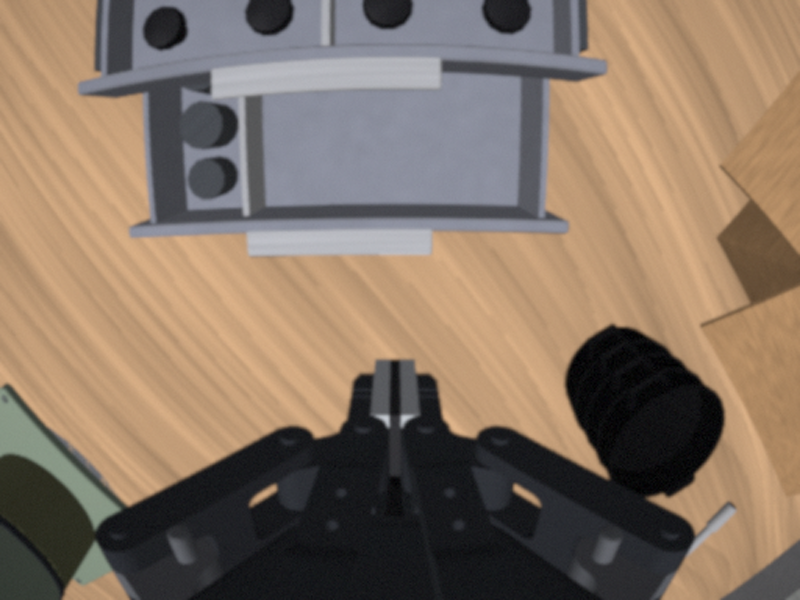

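Run:
```python
from h import *
w=dict(C=np.load("w2C.npy"),K=np.load("w2K.npy"))
th=0.9029; o=np.array([.651,.1315])
def loc(u,v,z):
    p=wonz(w,(u*.64-.2,v*.64-.2),z)[:2]-o; c,s=np.cos(th),np.sin(th); return np.round([c*p[0]+s*p[1],-s*p[0]+c*p[1]],4)
for n,a in dict(LpanL=(132,236,.078),LpanR=(567,232,.078),LlipL=(248,255,.074),LlipR=(431,255,.074),UlipL=(213,96,.118),UlipR=(440,88,.118),UpanL=(81,95,.122),UpanR=(605,72,.122),
  bayFL=(263,213,.019),bayFR=(520,205,.019),bayR=(521,80,.019)).items(): print(n,loc(*a))
```

```text
LpanL [-0.1524  0.1351]
LpanR [-0.1528 -0.1365]
LlipL [-0.1679  0.0561]
LlipR [-0.1688 -0.0546]
UlipL [-0.0757  0.0555]
UlipR [-0.0766 -0.0544]
UpanL [-0.064   0.1348]
UpanR [-0.0624 -0.136 ]
bayFL [-0.1509  0.0607]
bayFR [-0.1456 -0.1222]
bayR [-0.0567 -0.1204]
```

The wrist picture shows the lower drawer's lip from (250,255) to (431,255), the upper lip from (213,95) to (440,88) and the bay at (390,140), with the pot stack at (645,410), well clear. The cabinet fit is confirmed within 2 mm.

Call:
jog_arm([
  {"fingers":0,"linear":[0.65,-0.27,0.8],"rotation":[0,0,0]},
  {"fingers":0,"linear":[0.65,-0.27,0.8],"rotation":[0,0,0]},
  {"fingers":0,"linear":[0.65,-0.27,0.8],"rotation":[0,0,0]},
  {"fingers":0,"linear":[0.65,-0.27,0.8],"rotation":[0,0,0]},
  {"fingers":0,"linear":[0.65,-0.27,0.8],"rotation":[0,0,0]},
])

```text
time_s: 4.95
eef_pos: [0.5861, 0.0498, 0.1006]
tcp_rot: [0.0, 0.9, 0.436, -0.0]
contact_force: [0.4, -0.1, -0.2]
opening: -0.003
gripper_force: 0.0
```

Call:
jog_arm([
  {"fingers":0,"linear":[0.08,0,0],"rotation":[0,0,0]},
  {"fingers":0,"linear":[0.15,0,0],"rotation":[0,0,0]},
  {"fingers":0,"linear":[0.22,0,0],"rotation":[0,0,0]},
  {"fingers":0,"linear":[0.29,0,0],"rotation":[0,0,0]},
  {"fingers":0,"linear":[0.36,0,0],"rotation":[0,0,0]},
  {"fingers":0,"linear":[0.43,0,0],"rotation":[0,0,0]},
  {"fingers":0,"linear":[0.48,0,0],"rotation":[0,0,0]},
  {"fingers":0,"linear":[0.48,0,0],"rotation":[0,0,0]},
])

```text
time_s: 5.75
eef_pos: [0.6221, 0.0974, 0.1004]
tcp_rot: [-0.0, 0.9, 0.437, 0.0]
contact_force: [1.1, -0.2, -0.8]
opening: -0.001
gripper_force: 0.0
```

Call:
jog_arm([
  {"fingers":0,"linear":[0.02,0,0],"rotation":[0,0,0]},
  {"fingers":0,"linear":[0.04,0,0],"rotation":[0,0,0]},
  {"fingers":0,"linear":[0.06,0,0],"rotation":[0,0,0]},
  {"fingers":0,"linear":[0.07,0,0],"rotation":[0,0,0]},
  {"fingers":0,"linear":[0.08,0,0],"rotation":[0,0,0]},
  {"fingers":0,"linear":[0.08,0,0],"rotation":[0,0,0]},
])

```text
time_s: 6.35
eef_pos: [0.6279, 0.1041, 0.1005]
tcp_rot: [-0.0, 0.9, 0.436, 0.0]
contact_force: [-0.4, -1.6, -1.4]
opening: -0.003
gripper_force: 0.5
```

Call:
jog_arm([
  {"fingers":0,"linear":[0.02,0,0],"rotation":[0,0,0]},
  {"fingers":0,"linear":[0.03,0,0],"rotation":[0,0,0]},
  {"fingers":0,"linear":[0.03,0,0],"rotation":[0,0,0]},
])

```text
time_s: 6.65
eef_pos: [0.6302, 0.1073, 0.1006]
tcp_rot: [-0.0, 0.9, 0.436, 0.0]
contact_force: [0.2, 0.0, -0.1]
opening: -0.002
gripper_force: 0.0
```

Call:
jog_arm([
  {"fingers":0,"linear":[0.02,0,0],"rotation":[0,0,0]},
  {"fingers":0,"linear":[0.03,0,0],"rotation":[0,0,0]},
  {"fingers":0,"linear":[0.03,0,0],"rotation":[0,0,0]},
])

```text
time_s: 6.95
eef_pos: [0.6323, 0.1097, 0.1005]
tcp_rot: [-0.0, 0.9, 0.436, -0.0]
contact_force: [0.9, -0.5, -0.1]
opening: -0.002
gripper_force: 0.0
```

Call:
jog_arm([
  {"fingers":0,"linear":[0.02,0,0],"rotation":[0,0,0]},
  {"fingers":0,"linear":[0.03,0,0],"rotation":[0,0,0]},
  {"fingers":0,"linear":[0.03,0,0],"rotation":[0,0,0]},
])

```text
time_s: 7.25
eef_pos: [0.6326, 0.1099, 0.1003]
tcp_rot: [0.001, 0.9, 0.436, -0.003]
contact_force: [-17.0, -13.7, 11.6]
opening: 0.003
gripper_force: 10.8
```

Run:
```python
from h import *
print(robot.sense()["contact_force"]); t=optics.camera("top")
w=wmeta(); np.save("w2C.npy",w["C"])
a=cv2.resize(t["color"][75:235,85:245],None,fx=2.5,fy=2.5,interpolation=cv2.INTER_CUBIC)
b=cv2.resize(w["color"][0:300],(400,234))
im=np.zeros((400,800,3),np.uint8); im[:,:400]=a; im[:234,400:]=b; save("c2.png",im)
```

```text
[-17.01636135 -13.67717374  11.57880746]
```

View pics/c2.png

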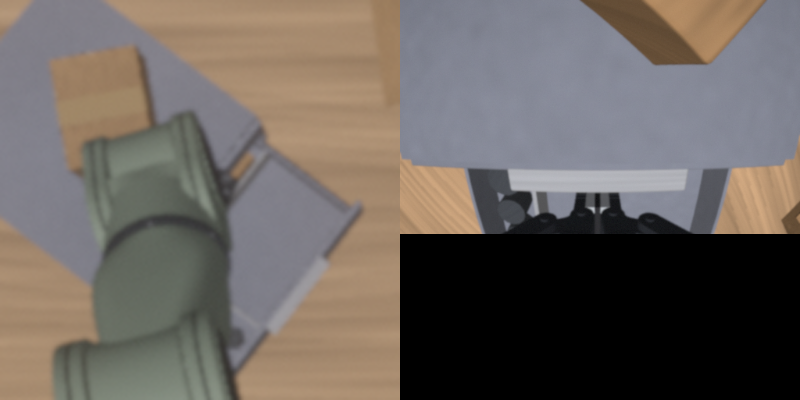

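The picture shows the upper drawer flush, its lip directly at the cabinet front (600,180 right half), and the force stop confirms it is home. Next, the wrench.

Call:
jog_arm([
  {"fingers":0,"linear":[-0.4,0,0],"rotation":[0,0,0]},
  {"fingers":0,"linear":[-0.7,0,-0.5],"rotation":[0,0,0]},
  {"fingers":0,"linear":[-0.7,0,-0.8],"rotation":[0,0,0]},
  {"fingers":0,"linear":[-0.7,0,-0.8],"rotation":[0,0,0]},
  {"fingers":0,"linear":[-0.7,0,-0.8],"rotation":[0,0,0]},
])

```text
time_s: 7.85
eef_pos: [0.583, 0.0464, 0.1979]
tcp_rot: [0.0, 0.9, 0.436, 0.001]
contact_force: [-0.6, 1.2, -0.6]
opening: -0.002
gripper_force: 0.0
```

Run:
```python
from h import *
plan([.451,-.394,.15],90)
```

```text
t 7.85 at [0.583  0.0464 0.1979] yaw 51.7 F [-0.6  1.2 -0.6] open -0.2
lin [-0.999, 0.396, 0.11] rot [0.001, -0.001, -0.334]
lin [-0.999, -0.299, 0.109] rot [0.0, 0.0, 0.0]
lin [-0.999, -0.299, 0.109] rot [0.0, 0.0, 0.0]
lin [-0.643, -0.193, 0.07] rot [0.0, 0.0, 0.0]
```

Call:
jog_arm([
  {"fingers":50,"linear":[-1,0.4,0],"rotation":[0,0,-0.334]},
  {"fingers":50,"linear":[-1,0.4,0],"rotation":[0,0,-0.334]},
  {"fingers":50,"linear":[-1,0.4,0],"rotation":[0,0,-0.334]},
  {"fingers":50,"linear":[-1,0.4,0],"rotation":[0,0,-0.334]},
  {"fingers":50,"linear":[-1,0.4,0],"rotation":[0,0,-0.334]},
  {"fingers":50,"linear":[-1,0.4,0],"rotation":[0,0,-0.334]},
])

```text
time_s: 8.45
eef_pos: [0.5456, -0.0773, 0.1954]
tcp_rot: [-0.001, 0.707, 0.707, -0.0]
contact_force: [0.4, 0.1, 0.2]
opening: 0.586
gripper_force: 0.0
```

Call:
jog_arm([
  {"fingers":50,"linear":[-1,-0.3,0],"rotation":[0,0,0]},
  {"fingers":50,"linear":[-1,-0.3,0],"rotation":[0,0,0]},
  {"fingers":50,"linear":[-1,-0.3,0],"rotation":[0,0,0]},
  {"fingers":50,"linear":[-1,-0.3,0],"rotation":[0,0,0]},
])

```text
time_s: 8.85
eef_pos: [0.5085, -0.2008, 0.1956]
tcp_rot: [-0.0, 0.71, 0.705, -0.001]
contact_force: [0.1, 0.2, -0.8]
opening: 0.584
gripper_force: 0.0
```

Call:
jog_arm([
  {"fingers":50,"linear":[-1,-0.3,0.1],"rotation":[0,0,0]},
  {"fingers":50,"linear":[-1,-0.3,0.1],"rotation":[0,0,0]},
  {"fingers":50,"linear":[-1,-0.3,0.1],"rotation":[0,0,0]},
  {"fingers":50,"linear":[-1,-0.3,0.1],"rotation":[0,0,0]},
])

```text
time_s: 9.25
eef_pos: [0.4724, -0.32, 0.1832]
tcp_rot: [-0.001, 0.709, 0.705, -0.001]
contact_force: [0.7, -0.0, 0.3]
opening: 0.588
gripper_force: 0.0
```

Call:
jog_arm([
  {"fingers":50,"linear":[-0.64,-0.2,0.3],"rotation":[0,0,0]},
  {"fingers":50,"linear":[-0.64,-0.2,0.3],"rotation":[0,0,0]},
  {"fingers":50,"linear":[-0.64,-0.2,0.3],"rotation":[0,0,0]},
  {"fingers":50,"linear":[-0.64,-0.2,0.3],"rotation":[0,0,0]},
  {"fingers":50,"linear":[-0.64,-0.2,0.3],"rotation":[0,0,0]},
  {"fingers":50,"linear":[-0.64,-0.2,0.3],"rotation":[0,0,0]},
])

```text
time_s: 9.85
eef_pos: [0.4508, -0.393, 0.1488]
tcp_rot: [0.0, 0.707, 0.708, 0.0]
contact_force: [0.2, -0.1, -0.5]
opening: 0.585
gripper_force: 0.0
```

```bash
cat > wr.py <<'E'
from h import *
w=wmeta(); A=w["color"]
for d in optics.cut_out(w,"wrench"):
    v,u=np.nonzero(d["pixels"]); Q=np.array([wonz(w,x,0.008)[:2] for x in zip(u,v)])
    r=cv2.minAreaRect((Q*1000).astype(np.float32)); print(np.round(d["box"]),round(d["conf"],2),np.round(r[0],1),np.round(r[1]),round(r[2],1))
    if abs(r[0][0]-450)<30 and abs(r[0][1]+420)<45:
        S=Q[(Q[:,1]<-.375)]; c=np.polyfit(S[:,1],S[:,0],1); H=Q[Q[:,1]>-.366]
        print("shaft x at -.394",np.polyval(c,-.394),"slope",c[0],"ymin/max",Q[:,1].min(),Q[:,1].max(),"handle y",H.mean(0),"hslope",np.polyfit(H[:,0],H[:,1],1)[0])
save("wr.png",cv2.resize(A,(640,480)))
plan([.451,-.394,.1],90)
E
python3 wr.py
```

```text
[282. 280. 436. 325.] 0.85 [ 603.2 -577.8] [225.  58.] 3.7
[204. 125. 298. 263.] 0.68 [ 449.9 -420.2] [ 90. 153.] 0.5
shaft x at -.394 0.45014069458574174 slope -0.005296055582769693 ymin/max -0.4964879431692615 -0.34351482724544125 handle y [ 0.44893152 -0.3520205 ] hslope 0.00856541388485013
[106. 147. 172. 244.] 0.66 [ 344.3 -427.2] [115.  63.] 43.4
t 9.95 at [ 0.4504 -0.3935  0.1488] yaw 90.1 F [-0.4  0.4 -0.4] open 50.0
lin [-0.004, 0.005, 0.407] rot [0.0, 0.0, 0.0]
```

View pics/wr.png

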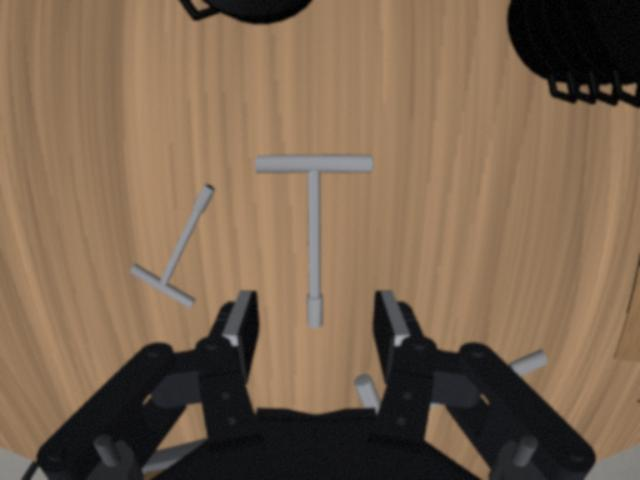

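The picture shows the middle wrench's shaft at column 314, vertical and centred between the open fingers. Descend and grip.

Call:
jog_arm([
  {"fingers":36,"linear":[0,0,0.4],"rotation":[0,0,0]},
  {"fingers":36,"linear":[0,0,0.7],"rotation":[0,0,0]},
  {"fingers":36,"linear":[0,0,0.9],"rotation":[0,0,0]},
  {"fingers":36,"linear":[0,0,1],"rotation":[0,0,0]},
  {"fingers":36,"linear":[0,0,1],"rotation":[0,0,0]},
])

```text
time_s: 10.45
eef_pos: [0.4497, -0.3937, 0.0277]
tcp_rot: [-0.001, 0.707, 0.707, -0.0]
contact_force: [0.6, 0.5, 0.8]
opening: 0.424
gripper_force: 0.0
```

Call:
jog_arm([
  {"fingers":36,"linear":[0,0,0.1],"rotation":[0,0,0]},
  {"fingers":36,"linear":[0,0,0.2],"rotation":[0,0,0]},
  {"fingers":36,"linear":[0,0,0.2],"rotation":[0,0,0]},
  {"fingers":0,"linear":[0,0,0.2],"rotation":[0,0,0]},
  {"fingers":0,"linear":[0,0,0.2],"rotation":[0,0,0]},
  {"fingers":0,"linear":[0,0,0.2],"rotation":[0,0,0]},
  {"fingers":0,"linear":[0,0,0.2],"rotation":[0,0,0]},
  {"fingers":0,"linear":[0,0,0.2],"rotation":[0,0,0]},
], force=60)

```text
time_s: 11.25
eef_pos: [0.4501, -0.3944, 0.0051]
tcp_rot: [0.0, 0.707, 0.707, 0.0]
contact_force: [-0.7, 1.1, 6.5]
opening: 0.08
gripper_force: 58.9
```

Call:
jog_arm([
  {"fingers":25,"linear":[0,0,0],"rotation":[0,0,0]},
  {"fingers":25,"linear":[0,0,0],"rotation":[0,0,0]},
  {"fingers":25,"linear":[0,0,0.025],"rotation":[0,0,0]},
  {"fingers":25,"linear":[0,0,0.025],"rotation":[0,0,0]},
])

```text
time_s: 11.65
eef_pos: [0.4496, -0.3941, 0.001]
tcp_rot: [-0.0, 0.707, 0.707, -0.0]
contact_force: [-0.2, 0.1, 0.4]
opening: 0.297
gripper_force: 0.0
```

Call:
jog_arm([
  {"fingers":0,"linear":[0,0,0],"rotation":[0,0,0]},
  {"fingers":0,"linear":[0,0,0],"rotation":[0,0,0]},
  {"fingers":0,"linear":[0,0,0],"rotation":[0,0,0]},
  {"fingers":0,"linear":[0,0,0],"rotation":[0,0,0]},
])

```text
time_s: 12.05
eef_pos: [0.4497, -0.3942, 0.0015]
tcp_rot: [-0.0, 0.707, 0.707, -0.0]
contact_force: [-1.3, 0.5, 2.4]
opening: 0.085
gripper_force: 58.7
```

Call:
jog_arm([
  {"fingers":0,"linear":[0,0,-0.2],"rotation":[0,0,0]},
  {"fingers":0,"linear":[0,0,-0.5],"rotation":[0,0,0]},
  {"fingers":0,"linear":[0,0,-0.5],"rotation":[0,0,0]},
  {"fingers":0,"linear":[0,0,-0.5],"rotation":[0,0,0]},
], force=80)

```text
time_s: 12.45
eef_pos: [0.4498, -0.3944, 0.0616]
tcp_rot: [0.0, 0.707, 0.707, 0.0]
contact_force: [-0.5, 0.6, -3.6]
opening: 0.076
gripper_force: 79.1
```

```bash
python3 wr.py; python3 -c "
from h import *
print(robot.sense()['gripper_force'],robot.sense()['moment'])"
```

```text
[158. 158. 348. 333.] 0.75 [ 450.8 -438.5] [133. 162.] 0.5
shaft x at -.394 0.44911156165438876 slope -0.017599606287332436 ymin/max -0.5194256147894692 -0.3571927395391614 handle y [ 0.4499599  -0.36189219] hslope 0.0011550469863903956
[440. 318. 470. 342.] 0.75 [ 692.8 -558.7] [34. 55.] 47.2
[ 65. 166. 144. 291.] 0.73 [ 337.4 -415.1] [114.  68.] 58.8
t 12.55 at [ 0.4494 -0.394   0.0605] yaw 90.0 F [-0.7 -0.3 -3.2] open 6.3
lin [-0.0, 0.013, -0.329] rot [-0.001, -0.0, 0.0]
79.11172270774841 [-0.0386326   0.01183271 -0.02266832]
```

View pics/wr.png

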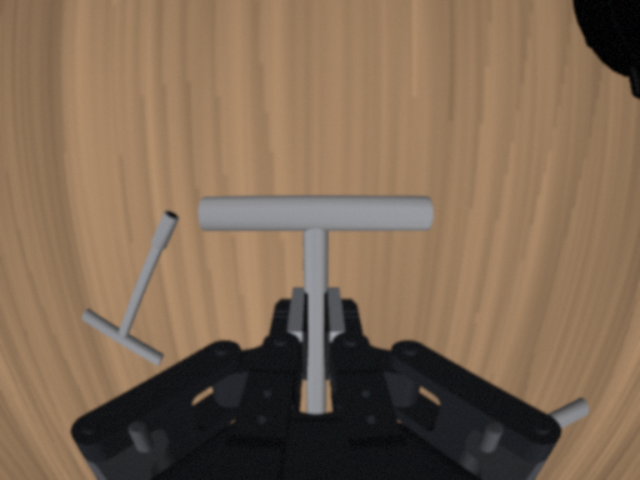

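The picture shows the wrench held level and square, handle at (315,213), shaft between the pads at (315,310). Now carry it to the bay.

Run:
```python
from h import *
w=wmeta()
for z in (.055,.061,.066,.071,.077):
    a=wonz(w,(199*.8,213*.8),z); b=wonz(w,(432*.8,213*.8),z); print(z,np.linalg.norm(a-b),(a+b)/2)
plan([.602,.061,.17],141.7)
```

```text
0.055 0.09980051315694102 [ 0.44959742 -0.3540285   0.055     ]
0.061 0.09576687205010687 [ 0.44960011 -0.35237092  0.061     ]
0.066 0.09240550446107845 [ 0.44960235 -0.3509896   0.066     ]
0.071 0.08904413687205003 [ 0.44960459 -0.34960828  0.071     ]
0.077 0.08501049576521592 [ 0.44960728 -0.3479507   0.077     ]
t 12.6 at [ 0.4494 -0.3939  0.0604] yaw 90.0 F [-0.7  0.1 -3.3] open 6.4
lin [0.999, 0.335, -0.24] rot [-0.0, -0.001, -0.451]
lin [0.359, 0.999, -0.242] rot [0.0, 0.0, 0.0]
lin [0.359, 0.999, -0.242] rot [0.0, 0.0, 0.0]
lin [0.278, 0.773, -0.188] rot [0.0, 0.0, 0.0]
```

Call:
jog_arm([
  {"fingers":0,"linear":[0.2,0.1,-0.6],"rotation":[0,0,0]},
  {"fingers":0,"linear":[0.5,0.2,-0.92],"rotation":[0,0,-0.1]},
  {"fingers":0,"linear":[1,0.335,-0.92],"rotation":[0,0,-0.451]},
  {"fingers":0,"linear":[1,0.335,-0.92],"rotation":[0,0,-0.451]},
  {"fingers":0,"linear":[1,0.335,-0.92],"rotation":[0,0,-0.451]},
  {"fingers":0,"linear":[1,0.335,-0.92],"rotation":[0,0,-0.451]},
  {"fingers":0,"linear":[1,0.335,-0.92],"rotation":[0,0,-0.451]},
  {"fingers":0,"linear":[1,0.335,-0.92],"rotation":[0,0,-0.451]},
  {"fingers":0,"linear":[1,0.335,-0.92],"rotation":[0,0,-0.451]},
])

```text
time_s: 13.5
eef_pos: [0.4898, -0.2742, 0.1713]
tcp_rot: [-0.001, 0.33, 0.944, 0.0]
contact_force: [-0.2, -0.5, -3.1]
opening: 0.077
gripper_force: 79.2
```

Call:
jog_arm([
  {"fingers":0,"linear":[0.12,0.33,0],"rotation":[0,0,0]},
  {"fingers":0,"linear":[0.24,0.66,0],"rotation":[0,0,0]},
  {"fingers":0,"linear":[0.36,1,0],"rotation":[0,0,0]},
  {"fingers":0,"linear":[0.36,1,0],"rotation":[0,0,0]},
])

```text
time_s: 13.9
eef_pos: [0.5323, -0.1471, 0.1721]
tcp_rot: [0.0, 0.327, 0.945, 0.002]
contact_force: [-0.6, -2.6, -2.7]
opening: 0.072
gripper_force: 79.3
```

Call:
jog_arm([
  {"fingers":0,"linear":[0.12,0.33,0],"rotation":[0,0,0]},
  {"fingers":0,"linear":[0.24,0.66,0],"rotation":[0,0,0]},
  {"fingers":0,"linear":[0.36,1,0],"rotation":[0,0,0]},
  {"fingers":0,"linear":[0.36,1,0],"rotation":[0,0,0]},
])

```text
time_s: 14.3
eef_pos: [0.5721, -0.0259, 0.172]
tcp_rot: [-0.0, 0.327, 0.945, 0.002]
contact_force: [0.1, 0.3, -2.4]
opening: 0.072
gripper_force: 79.5
```

Call:
jog_arm([
  {"fingers":0,"linear":[0.1,0.3,0],"rotation":[0,0,0]},
  {"fingers":0,"linear":[0.2,0.57,0],"rotation":[0,0,0]},
  {"fingers":0,"linear":[0.28,0.77,0],"rotation":[0,0,0]},
  {"fingers":0,"linear":[0.28,0.77,0],"rotation":[0,0,0]},
  {"fingers":0,"linear":[0.28,0.77,0],"rotation":[0,0,0]},
])

```text
time_s: 14.8
eef_pos: [0.6018, 0.0611, 0.1716]
tcp_rot: [-0.0, 0.329, 0.944, -0.0]
contact_force: [-0.5, -0.8, -2.2]
opening: 0.07
gripper_force: 79.5
```

Run:
```python
from h import *
w=wmeta(); save("wr3.png",cv2.resize(w["color"],(640,480)))
plan([.602,.061,.022],141.7)
```

```text
t 14.85 at [0.6018 0.0603 0.1717] yaw 141.5 F [-1.2 -1.4 -2.6] open 6.4
lin [0.002, 0.005, 0.999] rot [-0.0, 0.0, -0.001]
lin [0.001, 0.001, 0.248] rot [0.0, 0.0, 0.0]
```

View pics/wr3.png

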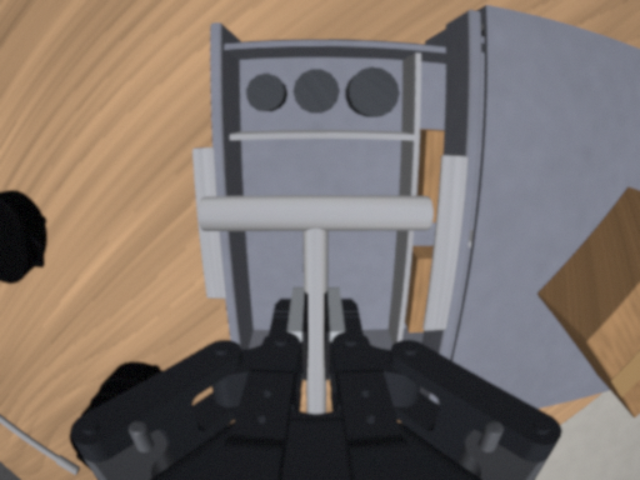

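Run:
```python
from h import *
w=wmeta(); th=.9029; o=np.array([.651,.1315]); c,s=np.cos(th),np.sin(th)
def loc(u,v,z):
    p=wonz(w,(u*.8,v*.8),z)[:2]-o; return np.round([c*p[0]+s*p[1],-s*p[0]+c*p[1]],4)
for n,a in dict(div=(404,213,.059),front=(228,213,.078),floorF=(243,180,.019),floorD=(397,180,.019),part=(320,138,.059),partfloor=(320,141,.019),lip=(440,213,.12),h1=(199,213,.177),h2=(432,213,.177),rfloor=(360,330,.019)).items(): print(n,loc(*a))
p=robot.sense()["eef_pos"][:2]-o; print(c*p[0]+s*p[1],-s*p[0]+c*p[1])
```

```text
div [-0.0223  0.0044]
front [-0.1455  0.01  ]
floorF [-0.1458  0.0215]
floorD [-0.0199  0.0213]
part [-0.0835  0.0576]
partfloor [-0.083   0.0524]
lip [-0.0164  0.0216]
h1 [-0.1328  0.0376]
h2 [-0.0403  0.0374]
rfloor [-0.0448 -0.1216]
-0.08661554177739339 -0.005726164997882421
```

The picture shows the bay open below, with the divider at column 404, front wall at 228 and partition at row 138. The wrench clears all of them by about 9 mm or more. Lower it, shifting 3 mm to the right.

Call:
jog_arm([
  {"fingers":0,"linear":[-0.025,0.01,0.25],"rotation":[0,0,0]},
  {"fingers":0,"linear":[-0.025,0.01,0.5],"rotation":[0,0,0]},
  {"fingers":0,"linear":[-0.025,0.01,0.75],"rotation":[0,0,0]},
  {"fingers":0,"linear":[-0.025,0.01,0.9],"rotation":[0,0,0]},
  {"fingers":0,"linear":[-0.025,0.01,1],"rotation":[0,0,0]},
  {"fingers":0,"linear":[-0.025,0.01,1],"rotation":[0,0,0]},
])

```text
time_s: 15.5
eef_pos: [0.6046, 0.0593, 0.0509]
tcp_rot: [-0.001, 0.329, 0.944, -0.0]
contact_force: [0.4, 0.5, -1.6]
opening: 0.075
gripper_force: 79.6
```

Call:
jog_arm([
  {"fingers":0,"linear":[0,0,0.08],"rotation":[0,0,0]},
  {"fingers":0,"linear":[0,0,0.16],"rotation":[0,0,0]},
  {"fingers":0,"linear":[0,0,0.22],"rotation":[0,0,0]},
  {"fingers":0,"linear":[0,0,0.22],"rotation":[0,0,0]},
  {"fingers":0,"linear":[0,0,0.22],"rotation":[0,0,0]},
])

```text
time_s: 16.0
eef_pos: [0.6051, 0.0601, 0.0256]
tcp_rot: [-0.0, 0.328, 0.945, 0.0]
contact_force: [-0.5, -1.0, -2.2]
opening: 0.072
gripper_force: 79.6
```

Call:
jog_arm([
  {"fingers":0,"linear":[0,0,0.02],"rotation":[0,0,0]},
  {"fingers":0,"linear":[0,0,0.04],"rotation":[0,0,0]},
  {"fingers":0,"linear":[0,0,0.04],"rotation":[0,0,0]},
])

```text
time_s: 16.3
eef_pos: [0.6051, 0.0601, 0.0207]
tcp_rot: [0.0, 0.328, 0.945, 0.0]
contact_force: [0.2, -1.2, -3.1]
opening: 0.067
gripper_force: 79.8
```

Call:
jog_arm([
  {"fingers":12,"linear":[0,0,0],"rotation":[0,0,0]},
  {"fingers":18,"linear":[0,0,0],"rotation":[0,0,0]},
  {"fingers":24,"linear":[0,0,0],"rotation":[0,0,0]},
  {"fingers":24,"linear":[0,0,0],"rotation":[0,0,0]},
])

```text
time_s: 16.7
eef_pos: [0.6051, 0.0601, 0.0208]
tcp_rot: [0.0, 0.328, 0.945, 0.0]
contact_force: [0.6, -0.2, -0.3]
opening: 0.283
gripper_force: 0.0
```

Call:
jog_arm([
  {"fingers":24,"linear":[0,0,-0.2],"rotation":[0,0,0]},
  {"fingers":24,"linear":[0,0,-0.5],"rotation":[0,0,0]},
  {"fingers":24,"linear":[0,0,-0.8],"rotation":[0,0,0]},
  {"fingers":24,"linear":[0,0,-1],"rotation":[0,0,0]},
  {"fingers":24,"linear":[0,0,-1],"rotation":[0,0,0]},
  {"fingers":24,"linear":[0,0,-1],"rotation":[0,0,0]},
])

```text
time_s: 17.3
eef_pos: [0.6051, 0.0599, 0.1407]
tcp_rot: [0.0, 0.328, 0.945, 0.0]
contact_force: [-0.1, 0.1, -0.2]
opening: 0.282
gripper_force: 0.0
```

Run:
```python
from h import *
w=wmeta(); save("wr4.png",cv2.resize(w["color"],(640,480)))
c,s=np.cos(.9029),np.sin(.9029)
L=lambda x,y,z:[.651+c*x-s*y,.1315+s*x+c*y,z]
plan(L(-.205,0,.17),51.7)
plan(L(-.205,0,.066),51.7,P=L(-.205,0,.17),Q=51.7)
```

```text
t 17.35 at [0.6048 0.0599 0.14  ] yaw 141.7 F [0.3 0.9 0. ] open 23.9
lin [0.066, -0.999, -0.248] rot [-0.0, 0.0, 0.785]
lin [-0.003, -0.0, -0.001] rot [0.0, 0.0, 0.0]
t 17.35 at [ 0.524  -0.0295  0.17  ] yaw 51.7 F [0.3 0.9 0. ] open 23.9
lin [0.0, 0.0, 0.867] rot [0.0, 0.0, 0.0]
```

View pics/wr4.png

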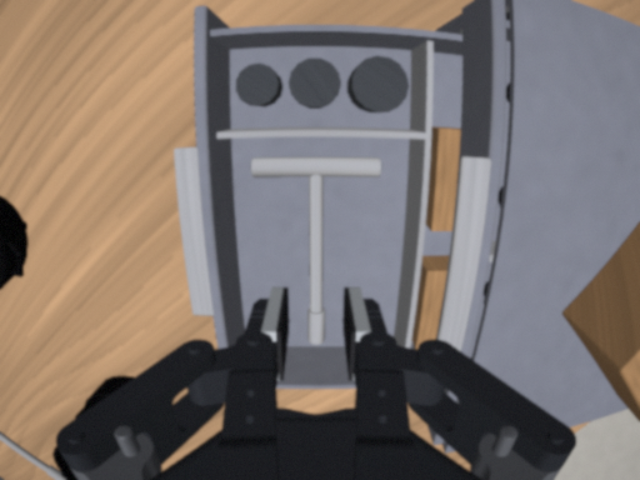

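The picture shows the wrench lying flat in the wide bay, handle at (315,167) and socket at (316,330), clear of the walls. Now close the lower drawer.

Call:
jog_arm([
  {"fingers":0,"linear":[0,-0.3,-0.25],"rotation":[0,0,0.785]},
  {"fingers":0,"linear":[0.06,-1,-0.25],"rotation":[0,0,0.785]},
  {"fingers":0,"linear":[0.06,-1,-0.25],"rotation":[0,0,0.785]},
  {"fingers":0,"linear":[0.06,-1,-0.25],"rotation":[0,0,0.785]},
  {"fingers":0,"linear":[0.06,-1,-0.25],"rotation":[0,0,0.785]},
  {"fingers":0,"linear":[0.06,-1,-0.25],"rotation":[0,0,0.785]},
  {"fingers":0,"linear":[0.06,-1,-0.25],"rotation":[0,0,0.785]},
  {"fingers":0,"linear":[0.06,-1,-0.25],"rotation":[0,0,0.785]},
  {"fingers":0,"linear":[0.06,-1,-0.25],"rotation":[0,0,0.785]},
  {"fingers":0,"linear":[0.06,-1,-0.25],"rotation":[0,0,0.785]},
])

```text
time_s: 18.35
eef_pos: [0.5246, -0.0297, 0.1698]
tcp_rot: [-0.0, 0.885, 0.465, -0.001]
contact_force: [-0.6, 0.5, 0.8]
opening: 0.001
gripper_force: 0.0
```

Run:
```python
from h import *
c,s=np.cos(.9029),np.sin(.9029)
L=lambda x,y,z:[.651+c*x-s*y,.1315+s*x+c*y,z]
plan(L(-.205,0,.066),51.7)
```

```text
t 18.35 at [ 0.5246 -0.0297  0.1698] yaw 55.4 F [-0.6  0.5  0.8] open 0.1
lin [-0.0, -0.004, 0.865] rot [-0.001, 0.001, 0.032]
```

Call:
jog_arm([
  {"fingers":0,"linear":[0,0,0.3],"rotation":[0,0,0]},
  {"fingers":0,"linear":[0,0,0.6],"rotation":[0,0,0]},
  {"fingers":0,"linear":[0,0,0.86],"rotation":[0,0,0]},
  {"fingers":0,"linear":[0,0,0.86],"rotation":[0,0,0]},
  {"fingers":0,"linear":[0,0,0.86],"rotation":[0,0,0]},
])

```text
time_s: 18.85
eef_pos: [0.5247, -0.0296, 0.0676]
tcp_rot: [-0.0, 0.884, 0.467, -0.001]
contact_force: [1.0, 0.4, 0.3]
opening: -0.0
gripper_force: 0.0
```

Run:
```python
from h import *
c,s=np.cos(.9029),np.sin(.9029)
L=lambda x,y,z:[.651+c*x-s*y,.1315+s*x+c*y,z]
plan(L(-.030,0,.066),51.7)
```

```text
t 18.85 at [ 0.5247 -0.0296  0.0676] yaw 55.7 F [1.  0.4 0.3] open -0.0
lin [0.999, 0.066, 0.008] rot [-0.001, 0.0, 0.035]
lin [0.454, -0.002, 0.004] rot [0.0, 0.0, 0.0]
```

Call:
jog_arm([
  {"fingers":0,"linear":[0.08,0.005,0],"rotation":[0,0,0.035]},
  {"fingers":0,"linear":[0.16,0.01,0],"rotation":[0,0,0.035]},
  {"fingers":0,"linear":[0.22,0.015,0],"rotation":[0,0,0.035]},
  {"fingers":0,"linear":[0.28,0.02,0],"rotation":[0,0,0.035]},
  {"fingers":0,"linear":[0.36,0.024,0],"rotation":[0,0,0.035]},
  {"fingers":0,"linear":[0.44,0.03,0],"rotation":[0,0,0.035]},
  {"fingers":0,"linear":[0.52,0.035,0],"rotation":[0,0,0.035]},
  {"fingers":0,"linear":[0.6,0.04,0],"rotation":[0,0,0.035]},
  {"fingers":0,"linear":[0.68,0.045,0],"rotation":[0,0,0.035]},
  {"fingers":0,"linear":[0.76,0.05,0],"rotation":[0,0,0.035]},
])

```text
time_s: 19.85
eef_pos: [0.5818, 0.043, 0.0675]
tcp_rot: [-0.0, 0.9, 0.436, -0.0]
contact_force: [0.3, -2.5, 0.2]
opening: -0.001
gripper_force: 0.7
```

Call:
jog_arm([
  {"fingers":0,"linear":[0.08,0,0],"rotation":[0,0,0]},
  {"fingers":0,"linear":[0.16,0,0],"rotation":[0,0,0]},
  {"fingers":0,"linear":[0.24,0,0],"rotation":[0,0,0]},
  {"fingers":0,"linear":[0.32,0,0],"rotation":[0,0,0]},
  {"fingers":0,"linear":[0.4,0,0],"rotation":[0,0,0]},
  {"fingers":0,"linear":[0.46,0,0],"rotation":[0,0,0]},
  {"fingers":0,"linear":[0.5,0,0],"rotation":[0,0,0]},
  {"fingers":0,"linear":[0.54,0,0],"rotation":[0,0,0]},
  {"fingers":0,"linear":[0.54,0,0],"rotation":[0,0,0]},
])

```text
time_s: 20.75
eef_pos: [0.6217, 0.0938, 0.0675]
tcp_rot: [-0.0, 0.9, 0.436, 0.0]
contact_force: [-0.3, -0.0, -0.4]
opening: 0.0
gripper_force: 0.0
```

Run:
```python
from h import *
c,s=np.cos(.9029),np.sin(.9029)
L=lambda x,y,z:[.651+c*x-s*y,.1315+s*x+c*y,z]
plan(L(-.028,0,.067),51.7)
```

```text
t 20.75 at [0.6217 0.0938 0.0675] yaw 51.7 F [-0.3 -0.  -0.4] open 0.0
lin [0.165, -0.002, 0.004] rot [-0.0, -0.0, 0.0]
```

Call:
jog_arm([
  {"fingers":0,"linear":[0.03,0,0],"rotation":[0,0,0]},
  {"fingers":0,"linear":[0.06,0,0],"rotation":[0,0,0]},
  {"fingers":0,"linear":[0.08,0,0],"rotation":[0,0,0]},
  {"fingers":0,"linear":[0.1,0,0],"rotation":[0,0,0]},
  {"fingers":0,"linear":[0.12,0,0],"rotation":[0,0,0]},
  {"fingers":0,"linear":[0.14,0,0],"rotation":[0,0,0]},
  {"fingers":0,"linear":[0.14,0,0],"rotation":[0,0,0]},
])

```text
time_s: 21.45
eef_pos: [0.632, 0.1068, 0.0675]
tcp_rot: [-0.0, 0.9, 0.436, 0.0]
contact_force: [0.5, 0.0, -0.4]
opening: -0.001
gripper_force: 0.0
```

Call:
jog_arm([
  {"fingers":0,"linear":[0.02,0,0],"rotation":[0,0,0]},
  {"fingers":0,"linear":[0.03,0,0],"rotation":[0,0,0]},
  {"fingers":0,"linear":[0.03,0,0],"rotation":[0,0,0]},
])

```text
time_s: 21.75
eef_pos: [0.6324, 0.1067, 0.0671]
tcp_rot: [0.001, 0.9, 0.436, -0.003]
contact_force: [-15.3, -15.5, 7.1]
opening: 0.001
gripper_force: 0.0
```

Call:
jog_arm([
  {"fingers":0,"linear":[-0.3,0,0],"rotation":[0,0,0]},
  {"fingers":0,"linear":[-0.7,0,-0.4],"rotation":[0,0,0]},
  {"fingers":0,"linear":[-1,0,-1],"rotation":[0,0,0]},
  {"fingers":0,"linear":[-1,0,-1],"rotation":[0,0,0]},
  {"fingers":0,"linear":[-1,0,-1],"rotation":[0,0,0]},
  {"fingers":0,"linear":[-1,0,-1],"rotation":[0,0,0]},
])

```text
time_s: 22.35
eef_pos: [0.5601, 0.015, 0.1884]
tcp_rot: [0.0, 0.9, 0.436, 0.001]
contact_force: [0.9, 1.1, -0.5]
opening: -0.002
gripper_force: 0.0
```

Run:
```python
from h import *
s=robot.sense(); print(s["eef_pos"],s["contact_force"])
w=wmeta(); np.save("w2C.npy",w["C"])
save("wr5.png",cv2.resize(w["color"][0:240,60:380],(800,600),interpolation=cv2.INTER_CUBIC))
```

```text
[0.5601234  0.01501111 0.18836306] [ 0.92687982  1.06095891 -0.4884923 ]
```

View pics/wr5.png

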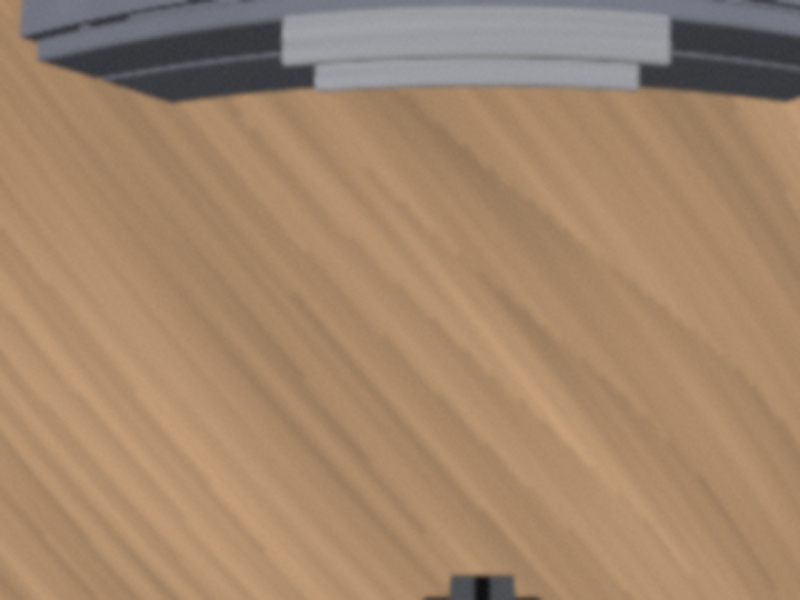

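Run:
```python
from h import *
w=dict(C=np.load("w2C.npy"),K=np.load("w2K.npy"))
o=np.array([.651,.1315]); c,s=np.cos(.9029),np.sin(.9029)
def loc(u,v,z):
    p=wonz(w,(u*.4+60-.3,v*.4-.3),z)[:2]-o; return np.round([c*p[0]+s*p[1],-s*p[0]+c*p[1]],4)
print("U",loc(283,66,.118),loc(670,65,.118),"L",loc(315,89,.074),loc(639,87,.074))
```

```text
U [-0.0174  0.0555] [-0.0172 -0.0553] L [-0.0166  0.0557] [-0.016  -0.0554]
```

The picture and measurement show both lips flush, one above the other (within 1 mm), so both drawers are home and the gripper is clear. Handing in.

```bash
python3 -c "
from rig import robot
print(robot.hand_in())"
```

```text
the job is handed in; nothing more can be done
None
```

I handed the job in after about 22 s: the wrench lay flat in the lower drawer's wide front bay before I pushed that drawer shut, both drawers measure home, and the gripper did not touch the pots or the carton; no verdict came back.

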